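# Nest the component pans with handles fanned

### The arm

A 6-joint arm with a two-finger parallel gripper is mounted at the origin on the work surface. World frame = base frame: x ahead of the robot, y to its left, z up, the work surface at z = 0. Lengths are in m, angles in rad, forces in N, time in s.
With the tool pointing down it reaches from about 0.225 to 0.875 m from the base axis. Payload 3.4 kg.
Tool frame: the origin (TCP) lies where the fingers leave the gripper's body, on its centre line; the fingertips stand 73 mm ahead of it and the grasp point (between the pads) lies 54 mm ahead of it; z points along the fingers, y is the line along which they close (so a half turn about z gives the same grasp; the last joint's range is limited). The gripper opens to 85 mm and grips with 20 to 120 N. Pads are 22 mm wide; open, the fingers measure 114 mm over their backs; the gripper's body (76 mm by 85 mm) begins 54 mm behind the grasp point. The pads swing forward as they close: fully open they stand 13 mm farther back than shut.
Start: joints at [-0.121, 0.276, 1.505, -0, 1.361, -0.121], TCP at [0.575, -0, 0.304] pointing down, gripper open.
Joint ranges: [-2.89, 2.89], [-0.75, 2.08], [0.22, 2.7], [-1.18, 4.32], [0.11, 2.71], [-2.7, 2.7]. Speed limits (rad/s): [2.57, 2.57, 3.14, 3.14, 3.14, 3.14].

### API

Orientations are given as [roll, pitch, yaw] about the fixed x, y, z axes, in that order (R = Rz(yaw) Ry(pitch) Rx(roll)).
In Python, from cell import read_state, read_camera, calibration, hand_in, spot_in, spot_point gives the robot as it stands.
- The arm moves only by the tool send_rows, never from a script. Its argument "steps" is a list of rows, each a list of 7 numbers: the turn, a rotation vector about the tool's x, y, z in rad, then the shift along the tool's x, y, z in mm, then the closure, from -1 (fully open) to 1 (shut), so that 0 is half open. In form: [[ax, ay, az, tx, ty, tz, hand], ...]. A call has 1 to 8 rows; each row shifts and turns the commanded pose from where the row before left it, along the tool's axes as they then stand; what a row does not reach is not made up. A row lasts 1/12 s, in which the tool goes at most 41.7 mm and 7.16 degrees, less where a joint would pass 70% of its speed; a pose out of reach is approached as far as the arm can. A call with a gripper value outside its range is refused whole. The fingers move at their own pace and stop on an object; "squeeze" is the grip in N (left out, the last holds). Time passes only in rows, so rows that do not move let the fingers close. It gives the time, the measured TCP pose, the force, the opening and the grip force at its end, in the units of the state.
- read_state(): the state, without advancing time (a new reading comes with each control period).
- read_camera(name): name is "scene" or "side" or "wrist"; returns (picture, depth): 480x640x3 uint8, red, green, blue; 480x640 float32, m along the optical axis (not along the pixel's ray), 0 where there is no reading.
- calibration(name): a dict with "mtx" (3x3 intrinsics, pixels), "R" (3x3) and "t" (3): a world point X has camera coordinates R X + t. Camera axes: x right, y down, z forward; pixel columns grow to the right and rows downward; lengths in m; the calibration is good to about 2 mm. A picture is of the moment at which its call begins: read the wrist's pose just before it. calibration takes no time and is no camera call; for the wrist camera it gives the pose at the moment of the call.
- hand_in(): hands the job in; it is judged then, once.
Trained networks look in the newest picture that a camera, given by its name, has taken for a name from the list of things; names that differ only in an ending like _2 or _b are one class to them, and where a whole thing is asked for, a point or a joint stands for the part that bears it (a point fixed in the world has none). Each returns a list of dicts, best first, with "p" (0 to 1); they miss things now and then, are a little off and sometimes report something else, mostly with a low value. They report only what shows in the picture. A call takes as long as a camera call.
- spot_in(camera, target): "centre" ([column, row] in pixels, amid what is visible of it).
- spot_point(camera, target): "centre" ([column, row] in pixels: a listed point, or the origin of a listed thing).
The state is a dict: "time": time; "joint_positions": joint angles; "qvel": joint speeds; "effort": joint torques, N m; "tcp_pos": TCP position; "tcp_rot": TCP orientation; "contact_force": force on the tool from outside, world axes, zero at the start; "wrist_torque": the same for the moment, N m; "width": finger opening in m; "gripper_force": force on a finger pad.
Only numpy, scipy, OpenCV 4.12 (cv2) and the standard library are available. Lean on these libraries where they do the work, as an engineer would, in place of code of your own. Each camera call takes 0.05 s, during which the arm holds its last target. There are 200 camera calls.

### The job

Clear the bench by nesting the three round handled steel pans where the large one stands: the medium pan sitting flat inside the large one, then the small pan sitting flat inside the medium one. Fan the handles, each turned about an eighth of a turn (45 degrees) from the one below and both the same way round, to whichever side you like, so that no handle lies over another. Leave the large pan where it is.

Things in the scene. Friction and masses are not known exactly. Their poses are not given: they have to be found in the camera images.
- pan_large: Large round steel pan, 140 mm across the rim, 120 the foot, 44 high, walls and floor 3, about 350 g. Origin: centre of underside; z up, +x out along its stick handle: from 86 to 165 mm out a level bar 14 wide, 8 thick, its middle 60 above the underside. Stands mid-bench, handle roughly towards the robot.
- pan_medium: Medium round steel pan, 108 mm across the rim, 88 the foot, 44 high, walls and floor 3, about 200 g. Origin: centre of underside; z up, +x out along its stick handle: from 70 to 155 mm out a level bar 14 wide, 8 thick, its middle 60 above the underside. Stands left or right of the large pan, handle roughly towards the robot; grip about 105 mm out. Nested: 3 mm above large's underside, 12 mm play.
- pan_small: Small round steel pan, 76 mm across the rim, 58 the foot, 44 high, walls and floor 3, about 140 g. Origin: centre of underside; z up, +x out along its stick handle: from 54 to 145 mm out a level bar 14 wide, 8 thick, its middle 60 above the underside. Stands on the side opposite the medium pan, handle roughly towards the robot; grip about 105 mm out. Nested: 3 mm above medium's underside, 12 mm play.

How it is judged:
At the end, for the whole second after the job is handed in: Medium in large, small in medium: centres within 20 mm, underside at most 9 mm above the one below, level within 10 deg; each handle 45 +-20 deg from the one below, small's at least 50 deg from large's. Large pan level within 8 deg, within 60 mm of its start. All at rest (horizontal distance between pan_medium and pan_large below 0.02 m and z of pan_medium in the frame of pan_large between -0.003 and 0.009 m and angle between each of pan_medium, pan_small's own z axis and vertical below 0.174533 rad and angle between the x axis of pan_medium and the x axis of pan_large, either way round between 0.436332 and 1.13446 rad and horizontal distance between pan_small and pan_medium below 0.02 m and z of pan_small in the frame of pan_medium between -0.003 and 0.009 m and angle between the x axis of pan_small and the x axis of pan_medium, either way round between 0.436332 and 1.13446 rad and angle between the x axis of pan_small and the x axis of pan_large, either way round above 0.872665 rad and distance of pan_large from where it was at the start of the episode below 0.06 m and angle between pan_large's own z axis and vertical below 0.139626 rad and linear speed of each of pan_large, pan_medium, pan_small below 0.02 m/s); the robot touches nothing.
It also fails if it takes over 58 s, if anything falls off the work surface, if the arm or the gripper's body presses on something with over 40 N, if the wrist force passes 120 N, or if a joint passes its speed limit or range.

## Working session

There is one attempt and no reset: what is moved stays moved. The work goes in short steps, Python scripts to look and compute and a tool call to move; the robot and the scene stay as the last step left them, time stands still between calls to the robot, and variables do not carry over. Pictures are saved under pics/ and viewed, at most 10 in all, crops included, and the job is handed in when it is done.

Besides the shell and the picture viewer there is one more tool, called after "Emit:" as name([rows], argument=value, ...), one row to a line, values as JSON. send_rows: Moves the arm, as the interface text tells. Its arguments: {"type":"object","properties":{"steps":{"type":"array"},"squeeze":{"type":"number"}},"required":["steps"]}

```bash
mkdir -p pics; ls; cat > h.py <<'E'
import numpy as np,cv2
from cell import *
def cloud(n):
    im,d=read_camera(n);c=calibration(n)
    v,u=np.mgrid[:480,:640];K=np.array(c["mtx"])
    P=np.stack([(u-K[0,2])/K[0,0]*d,(v-K[1,2])/K[1,1]*d,d],-1)
    W=(P-np.array(c["t"]))@np.array(c["R"])
    W[d==0]=np.nan
    return im,W
E
python3 - <<'E'
from h import *
for n in("scene","side"):
    im,W=cloud(n);cv2.imwrite(f"pics/{n}0.png",im[...,::-1]);np.save(n+"W.npy",W)
    for t in("pan_large","pan_medium","pan_small"):
        for r in spot_point(n,t)[:2]:
            u,v=map(int,np.round(r["centre"]));print(n,t,r["centre"],round(r["p"],2),W[v,u].round(3))
s=read_state();print(s["time"],s["tcp_pos"],s["tcp_rot"],s["contact_force"])
E
```

```text
pics
scene pan_large [305.7, 283.5] 0.8 [ 0.587 -0.05   0.005]
scene pan_medium [400.5, 134.7] 0.85 [0.566 0.301 0.005]
scene pan_medium [308.4, 283.4] 0.53 [ 0.588 -0.046  0.003]
scene pan_small [160.4, 404.8] 0.55 [ 0.521 -0.305  0.004]
side pan_large [348.2, 266.1] 0.87 [ 0.528 -0.086  0.042]
side pan_medium [223.5, 207.5] 0.83 [0.535 0.262 0.024]
side pan_small [452.8, 345.7] 0.95 [ 0.459 -0.334  0.057]
0.4 [5.74971604e-01 1.78800581e-05 3.03794313e-01] [-3.14138366e+00 -1.65046756e-05  1.57080335e+00] [-0.25819919  0.8936912  -0.50844822]
```

```bash
cat >> h.py <<'E'
from scipy.optimize import least_squares
def fit(W,c,R,zlo=.037,zhi=.047,hz=.058,base=0,rh=.165):
    """rim circle of known radius + handle direction"""
    P=W.reshape(-1,3);P=P[np.isfinite(P[:,0])];c=np.array(c[:2],float)
    for tol in(.03,.012,.006):
        d=np.hypot(*(P[:,:2]-c).T);m=(abs(d-R)<tol)&(P[:,2]>zlo+base)&(P[:,2]<zhi+base)
        Q=P[m][:,:2]
        c=least_squares(lambda x:np.hypot(*(Q-x).T)-R+.001,c,loss="soft_l1",f_scale=.002).x
    d=np.hypot(*(P[:,:2]-c).T);m=(d<rh+.01)&(d>R+.025)&(P[:,2]>hz+base)&(P[:,2]<.072+base)
    H=P[m];mm=np.median(H,0)[:2]-c
    vx,vy,x0,y0=cv2.fitLine(H[:,:2].astype(np.float32),cv2.DIST_HUBER,0,.01,.01).ravel()
    if vx*mm[0]+vy*mm[1]<0:vx,vy=-vx,-vy
    off=(c-[x0,y0])@[-vy,vx]
    return c,np.arctan2(vy,vx),np.arctan2(mm[1],mm[0]),off,len(Q),len(H),np.median(H[:,2])
E
python3 - <<'E'
from h import *
for n in("scene","side"):
    W=np.load(n+"W.npy")
    for t,c,R,rh in(("L",(.587,-.05),.07,.165),("M",(.566,.301),.054,.155),("S",(.521,-.305),.038,.145)):
        try:print(n,t,*[np.round(x,3) for x in fit(W,c,R,rh=rh)])
        except Exception as e:print(n,t,e)
E
```

```text
scene L [ 0.586 -0.051] -3.13 -3.127 -0.0 939 403 0.063
scene M [0.561 0.305] 2.721 2.743 -0.002 444 228 0.063
scene S [ 0.522 -0.304] -2.776 -2.773 -0.0 694 749 0.064
side L [ 0.585 -0.05 ] -3.133 -3.113 -0.002 556 272 0.062
side M [0.562 0.306] 2.72 2.761 -0.006 341 179 0.062
side S [ 0.52  -0.303] 3.064 -2.724 -0.047 432 580 0.063
```

View pics/scene0.png

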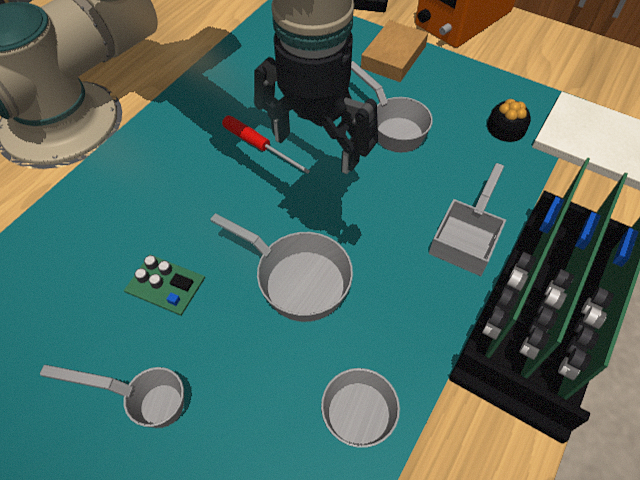

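```bash
cat >> h.py <<'E'
from scipy.spatial.transform import Rotation as Ro
def plan(p,yaw,n,hand):
    "n rows from the present pose to TCP p (m), yaw (deg) of tool x, pointing down"
    s=read_state();R=Ro.from_euler("xyz",s["tcp_rot"]);T=Ro.from_euler("xyz",[np.pi,0,np.radians(yaw)])
    rv=(R.inv()*T).as_rotvec()/n;d=(np.array(p)-s["tcp_pos"])*1000/n
    print("t",round(s["time"],2),"pos",np.round(s["tcp_pos"],4),"rv",rv.round(3),"mm/row",np.linalg.norm(d).round(1))
    for i in range(n):
        t=(R*Ro.from_rotvec(rv*(i+.5))).inv().apply(d)
        print([*[float(x) for x in rv.round(3)],*[float(x) for x in t.round(1)],hand],end=",\n" if i%8<7 else "\n--\n")
E
python3 -c "
from h import *
plan((.465,.3475,.19),-23.6,16,-1)"
```

```text
t 0.4 pos [0.575  0.     0.3038] rv [-0.     0.     0.124] mm/row 23.9
[-0.0, 0.0, 0.124, 21.3, -8.2, 7.1, -1],
[-0.0, 0.0, 0.124, 20.1, -10.8, 7.1, -1],
[-0.0, 0.0, 0.124, 18.6, -13.2, 7.1, -1],
[-0.0, 0.0, 0.124, 16.8, -15.4, 7.1, -1],
[-0.0, 0.0, 0.124, 14.8, -17.3, 7.1, -1],
[-0.0, 0.0, 0.124, 12.5, -19.0, 7.1, -1],
[-0.0, 0.0, 0.124, 10.1, -20.4, 7.1, -1],
[-0.0, 0.0, 0.124, 7.5, -21.5, 7.1, -1]
--
[-0.0, 0.0, 0.124, 4.8, -22.3, 7.1, -1],
[-0.0, 0.0, 0.124, 2.0, -22.7, 7.1, -1],
[-0.0, 0.0, 0.124, -0.8, -22.8, 7.1, -1],
[-0.0, 0.0, 0.124, -3.6, -22.5, 7.1, -1],
[-0.0, 0.0, 0.124, -6.4, -21.9, 7.1, -1],
[-0.0, 0.0, 0.124, -9.1, -20.9, 7.1, -1],
[-0.0, 0.0, 0.124, -11.6, -19.6, 7.1, -1],
[-0.0, 0.0, 0.124, -13.9, -18.0, 7.1, -1]
--
```

Emit:
send_rows([
  [0,0,0.124,21,-8,7,-1],
  [0,0,0.124,20,-11,7,-1],
  [0,0,0.124,19,-13,7,-1],
  [0,0,0.124,17,-15,7,-1],
  [0,0,0.124,15,-17,7,-1],
  [0,0,0.124,12,-19,7,-1],
  [0,0,0.124,10,-20,7,-1],
  [0,0,0.124,8,-22,7,-1],
], squeeze=110)

```text
time: 1.07
tcp_pos: [0.51, 0.1709, 0.2477]
tcp_rot: [3.141, -0.0, 0.572]
contact_force: [-0.2, -0.3, -0.6]
width: 0.0855
gripper_force: 0.0
```

Emit:
send_rows([
  [0,0,0.124,5,-22,7,-1],
  [0,0,0.124,2,-23,7,-1],
  [0,0,0.124,-1,-23,7,-1],
  [0,0,0.124,-4,-22,7,-1],
  [0,0,0.124,-6,-22,7,-1],
  [0,0,0.124,-9,-21,7,-1],
  [0,0,0.124,-12,-20,7,-1],
  [0,0,0.124,-14,-18,7,-1],
])

```text
time: 1.73
tcp_pos: [0.4443, 0.3417, 0.1917]
tcp_rot: [-3.141, -0.0, -0.419]
contact_force: [0.1, 0.6, -1.4]
width: 0.0855
gripper_force: 0.0
```

```bash
python3 -c "
from h import *
print(read_state()['tcp_rot'])
im,W=cloud('wrist');cv2.imwrite('pics/w1.png',im[...,::-1])
try:print(fit(W,(.561,.305),.054,rh=.155))
except Exception as e:print(e)
im,W=cloud('scene')
print(fit(W,(.561,.305),.054,rh=.155))
plan((.465,.3475,.116),-23.6,6,-1)"
```

```text
[-3.14131809e+00 -2.33507874e-04 -4.19295161e-01]
(array([0.56119627, 0.30728446]), np.float32(2.735928), np.float64(2.7346798105153387), np.float64(6.50823458354724e-05), 3111, 3546, np.float64(0.06209317904655659))
(array([0.56171216, 0.30477431]), np.float32(2.7358685), np.float64(2.7480143581470826), np.float64(-0.0011960498805794542), 503, 244, np.float64(0.06261493646469245))
t 1.83 pos [0.4431 0.3429 0.1908] rv [0. 0. 0.] mm/row 13.0
[0.0, 0.0, 0.0, 3.1, -2.2, 12.5, -1],
[0.0, 0.0, 0.0, 3.1, -2.2, 12.5, -1],
[0.0, 0.0, 0.0, 3.1, -2.2, 12.5, -1],
[0.0, 0.0, 0.0, 3.1, -2.2, 12.5, -1],
[0.0, 0.0, 0.0, 3.1, -2.2, 12.5, -1],
[0.0, 0.0, 0.0, 3.0, -2.2, 12.5, -1],
```

View pics/w1.png

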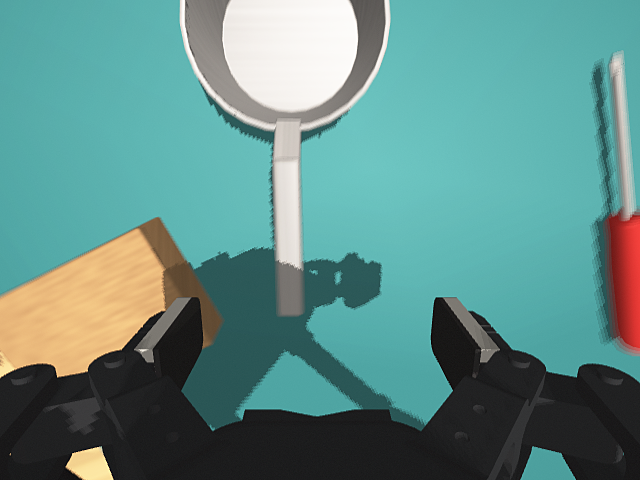

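```bash
python3 -c "
from h import *
im,W=cloud('wrist');P=W.reshape(-1,3)
G=np.array([.4648,.3485]);a=np.radians(-23.6)
q=(P[:,:2]-G);tx=q@[np.cos(a),np.sin(a)];ty=q@[np.sin(a),-np.cos(a)]
m=(P[:,2]>.012)&(P[:,2]<.1)&(abs(ty)<.13)&(tx<.03)&(tx>-.1)&(abs(ty)>.02)
for lo in np.arange(-.13,.13,.02):
  k=m&(ty>lo)&(ty<lo+.02)
  if k.sum()>20:print(round(lo,2),k.sum(),'tx max',tx[k].max().round(3),'z',np.median(P[k,2]).round(3),P[k,2].max().round(3))
s=read_state();print(s['tcp_pos'])
"
```

```text
-0.13 3344 tx max -0.012 z 0.035 0.037
-0.11 3261 tx max -0.003 z 0.035 0.037
-0.09 2772 tx max -0.004 z 0.034 0.037
-0.07 913 tx max -0.044 z 0.024 0.037
[0.44390674 0.34161454 0.19132088]
```

Emit:
send_rows([
  [0,0,0,4,-3,10,-0.3],
  [0,0,0,4,-3,12,-0.3],
  [0,0,0,4,-3,14,-0.3],
  [0,0,0,3,-3,14,-0.3],
  [0,0,0,2,-2,14,-0.3],
  [0,0,0,0,0,12,-0.3],
  [0,0,0,0,0,0,-0.3],
])

```text
time: 2.47
tcp_pos: [0.4655, 0.3447, 0.1126]
tcp_rot: [3.137, 0.003, -0.414]
contact_force: [-0.8, 0.2, 0.7]
width: 0.0556
gripper_force: 0.0
```

```bash
python3 -c "
from h import *
plan((.4648,.3485,.115),-23.4,1,-.3)"
```

```text
t 2.47 pos [0.4655 0.3447 0.1126] rv [ 0.005  0.003 -0.006] mm/row 4.6
[0.005, 0.003, -0.006, -2.2, -3.2, -2.5, -0.3],
```

Emit:
send_rows([
  [0,0,0,-2,-3,-2,-0.3],
  [0,0,0,0,0,0,1],
  [0,0,0,0,0,0,1],
  [0,0,0,0,0,0,1],
  [0,0,0,0,0,0,1],
  [0,0,0,0,0,0,1],
  [0,0,0,0,0,0,1],
  [0,0,0,0,0,0,1],
], squeeze=110)

```text
time: 3.13
tcp_pos: [0.4653, 0.3503, 0.1185]
tcp_rot: [-3.141, -0.0, -0.413]
contact_force: [-0.9, -0.0, 5.2]
width: 0.0109
gripper_force: 107.6
```

Emit:
send_rows([
  [0,0,0,0,0,-5,1],
  [0,0,0,0,0,-15,1],
  [0,0,0,0,0,-18,1],
  [0,0,0,0,0,-18,1],
  [0,0,0,0,0,-18,1],
  [0,0,0,0,0,-15,1],
  [0,0,0,0,0,-6,1],
  [0,0,0,0,0,0,1],
])

```text
time: 3.8
tcp_pos: [0.4658, 0.3505, 0.2141]
tcp_rot: [-3.139, -0.002, -0.413]
contact_force: [0.6, 0.6, -2.5]
width: 0.0113
gripper_force: 107.7
```

```bash
python3 -c "
from h import *
im,W=cloud('side');cv2.imwrite('pics/s2.png',im[...,::-1])
g=.586+.105*np.cos(np.radians(225)),-.0505+.105*np.sin(np.radians(225))
plan((*g,.21),45,16,1)"
```

```text
t 3.85 pos [0.4652 0.3502 0.2129] rv [-0.    -0.    -0.075] mm/row 29.8
[-0.0, -0.0, -0.075, 13.6, 26.5, 0.2, 1],
[-0.0, -0.0, -0.075, 11.6, 27.5, 0.2, 1],
[-0.0, -0.0, -0.075, 9.5, 28.3, 0.2, 1],
[-0.0, -0.0, -0.075, 7.3, 28.9, 0.2, 1],
[-0.0, -0.0, -0.075, 5.2, 29.4, 0.2, 1],
[-0.0, -0.0, -0.075, 2.9, 29.7, 0.2, 1],
[-0.0, -0.0, -0.075, 0.7, 29.8, 0.2, 1],
[-0.0, -0.0, -0.075, -1.5, 29.8, 0.2, 1]
--
[-0.0, -0.0, -0.075, -3.7, 29.6, 0.2, 1],
[-0.0, -0.0, -0.075, -5.9, 29.2, 0.2, 1],
[-0.0, -0.0, -0.075, -8.1, 28.7, 0.2, 1],
[-0.0, -0.0, -0.075, -10.2, 28.0, 0.2, 1],
[-0.0, -0.0, -0.075, -12.3, 27.2, 0.2, 1],
[-0.0, -0.0, -0.075, -14.3, 26.2, 0.2, 1],
[-0.0, -0.0, -0.075, -16.2, 25.0, 0.2, 1],
[-0.0, -0.0, -0.075, -18.1, 23.7, 0.2, 1]
--
```

View pics/s2.png

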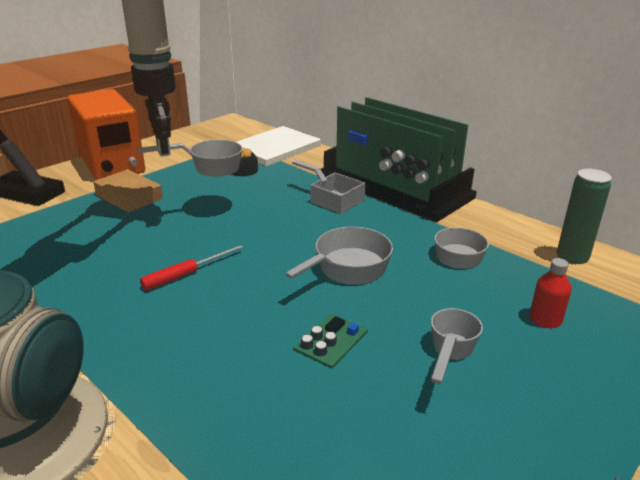

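Emit:
send_rows([
  [0,0,-0.04,7,13,0,1],
  [0,0,-0.075,13,27,0,1],
  [0,0,-0.075,11,28,0,1],
  [0,0,-0.075,8,29,0,1],
  [0,0,-0.075,6,29,0,1],
  [0,0,-0.075,4,30,0,1],
  [0,0,-0.075,2,30,0,1],
  [0,0,-0.075,0,30,0,1],
])

```text
time: 4.52
tcp_pos: [0.479, 0.1242, 0.2113]
tcp_rot: [3.141, 0.004, 0.156]
contact_force: [1.1, -0.1, -2.3]
width: 0.0109
gripper_force: 107.7
```

Emit:
send_rows([
  [0,0,-0.075,-3,30,0,1],
  [0,0,-0.075,-5,29,0,1],
  [0,0,-0.075,-7,29,0,1],
  [0,0,-0.075,-9,28,0,1],
  [0,0,-0.075,-11,27,0,1],
  [0,0,-0.075,-13,26,0,1],
  [0,0,-0.075,-15,25,0,1],
  [0,0,-0.075,-17,24,0,1],
])

```text
time: 5.18
tcp_pos: [0.4935, -0.1106, 0.2113]
tcp_rot: [-3.139, 0.002, 0.756]
contact_force: [0.2, -0.3, -2.3]
width: 0.0113
gripper_force: 107.7
```

```bash
python3 -c "
from h import *
g=.586+.105*np.cos(np.radians(225)),-.0505+.105*np.sin(np.radians(225))
plan((*g,.21),45,2,1)"
```

```text
t 5.18 pos [ 0.4935 -0.1106  0.2113] rv [-0.001  0.001 -0.015] mm/row 11.6
[-0.001, 0.001, -0.015, 1.7, 11.4, 0.6, 1],
[-0.001, 0.001, -0.015, 1.5, 11.4, 0.7, 1],
```

Finish the approach, then measure the held pan directly.

Emit:
send_rows([
  [0,0,-0.015,2,11,0,1],
  [0,0,-0.015,1,11,0,1],
  [0,0,0,0,0,0,1],
  [0,0,0,0,0,0,1],
])

```text
time: 5.52
tcp_pos: [0.5119, -0.1227, 0.212]
tcp_rot: [-3.14, 0.0, 0.782]
contact_force: [-0.5, 1.1, -1.8]
width: 0.0113
gripper_force: 107.7
```

```bash
python3 -c "
from h import *
s=read_state();p=s['tcp_pos'];print(p,s['tcp_rot'])
b=p[2]-.117;print('base',b)
for n in('scene','side','wrist'):
  im,W=cloud(n);cv2.imwrite(f'pics/{n}3.png',im[...,::-1])
  P=W.reshape(-1,3);m=(np.hypot(*(P[:,:2]-[.586,-.05]).T)<.08)&(P[:,2]>.075)
  Q=P[m];print(n,'high pts',len(Q),'z pct',np.percentile(Q[:,2],[1,50,99]).round(3))
  # rim plane: highest points by xy sector
  c=(.586,-.05)
  try:print('M',*[np.round(x,3) for x in fit(W,c,.054,base=b,zlo=.03,zhi=.054,rh=.085)[:1]])
  except Exception as e:print(e)
  try:print('L',np.round(fit(W,c,.07,rh=.165)[0],3))
  except Exception as e:print(e)
"
```

```text
[ 0.51192336 -0.12267725  0.21201561] [-3.13952000e+00  4.59655944e-04  7.81506035e-01]
base 0.09501560862192716
scene high pts 8020 z pct [0.092 0.129 0.496]
M [ 0.587 -0.051]
L [ 0.585 -0.05 ]
side high pts 1127 z pct [0.092 0.115 0.465]
M [ 0.587 -0.049]
L [ 0.585 -0.049]
wrist high pts 46169 z pct [0.093 0.098 0.157]
M [ 0.588 -0.048]
L [ 0.587 -0.049]
```

View pics/side3.png

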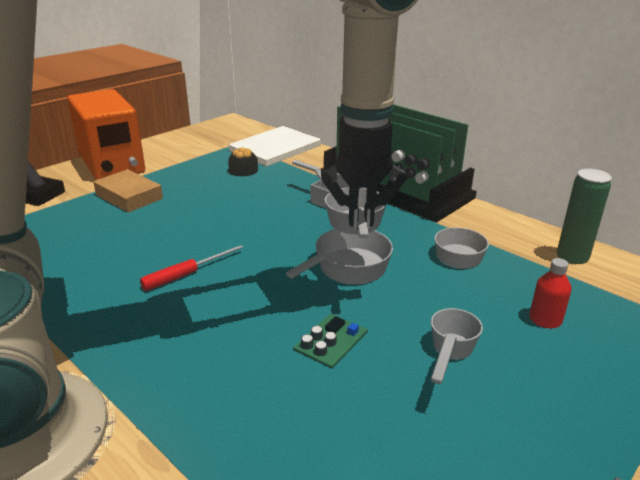

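Emit:
send_rows([
  [0,0,0,-1,0,10,1],
  [0,0,0,0,0,18,1],
  [0,0,0,0,0,18,1],
  [0,0,0,0,0,16,1],
  [0,0,0,0,0,12,1],
  [0,0,0,0,0,8,1],
  [0,0,0,0,0,3,1],
  [0,0,0,0,0,1,1],
])

```text
time: 6.33
tcp_pos: [0.5108, -0.1235, 0.1263]
tcp_rot: [-3.14, 0.0, 0.782]
contact_force: [0.0, 0.8, -1.4]
width: 0.0108
gripper_force: 107.6
```

Emit:
send_rows([
  [0,0,0,0,0,1,1],
  [0,0,0,0,0,1,1],
  [0,0,0,0,0,0,1],
])

```text
time: 6.58
tcp_pos: [0.5116, -0.124, 0.1254]
tcp_rot: [3.14, -0.001, 0.782]
contact_force: [0.0, 0.6, -1.4]
width: 0.0113
gripper_force: 107.6
```

Emit:
send_rows([
  [0,0,0,0,0,1,1],
  [0,0,0,0,0,1,1],
  [0,0,0,0,0,0,1],
  [0,0,0,0,0,0,1],
])

```text
time: 6.92
tcp_pos: [0.5114, -0.1241, 0.1232]
tcp_rot: [3.141, -0.0, 0.782]
contact_force: [0.0, -0.5, -1.2]
width: 0.011
gripper_force: 107.8
```

Emit:
send_rows([
  [0,0,0,0,0,1,1],
  [0,0,0,0,0,1,1],
  [0,0,0,0,0,0,1],
  [0,0,0,0,0,0,1],
])

```text
time: 7.25
tcp_pos: [0.5112, -0.1244, 0.1217]
tcp_rot: [3.141, 0.0, 0.782]
contact_force: [-2.3, -1.3, 4.8]
width: 0.0108
gripper_force: 108.6
```

Emit:
send_rows([
  [0,0,0,0,0,0,0.3],
  [0,0,0,0,0,0,0],
  [0,0,0,0,0,0,0],
  [0,0,0,0,0,0,0],
  [0,0,0,0,0,0,0],
  [0,0,0,0,0,-8,0],
  [0,0,0,0,0,-20,0],
  [0,0,0,0,0,-40,0],
])

```text
time: 7.92
tcp_pos: [0.5087, -0.123, 0.1863]
tcp_rot: [-3.133, 0.004, 0.782]
contact_force: [1.6, -0.8, -0.7]
width: 0.0426
gripper_force: 0.0
```

Emit:
send_rows([
  [0,0,0,0,0,-40,-0.3],
])

```text
time: 8.0
tcp_pos: [0.5102, -0.1235, 0.2294]
tcp_rot: [-3.138, 0.001, 0.782]
contact_force: [1.8, -0.6, -0.1]
width: 0.0535
gripper_force: 0.0
```

```bash
python3 -c "
from h import *
c=np.array((.521,-.3035));a=np.radians(-158.9)
g=c+.105*np.array([np.cos(a),np.sin(a)])
plan((*g,.19),21.1,8,-.3)"
```

```text
t 8.0 pos [ 0.5102 -0.1235  0.2294] rv [-0.     0.     0.052] mm/row 29.7
[-0.0, 0.0, 0.052, -26.6, 12.3, 4.9, -0.3],
[-0.0, 0.0, 0.052, -25.9, 13.7, 4.9, -0.3],
[-0.0, 0.0, 0.052, -25.2, 15.0, 4.9, -0.3],
[-0.0, 0.0, 0.052, -24.4, 16.3, 4.9, -0.3],
[-0.0, 0.0, 0.052, -23.5, 17.5, 4.9, -0.3],
[-0.0, 0.0, 0.052, -22.6, 18.7, 4.9, -0.3],
[-0.0, 0.0, 0.052, -21.6, 19.9, 4.9, -0.3],
[-0.0, 0.0, 0.052, -20.5, 20.9, 4.9, -0.3]
--
```

Emit:
send_rows([
  [0,0,0.052,-27,12,5,-0.3],
  [0,0,0.052,-26,14,5,-0.3],
  [0,0,0.052,-25,15,5,-0.3],
  [0,0,0.052,-24,16,5,-0.3],
  [0,0,0.052,-23,18,5,-0.3],
  [0,0,0.052,-23,19,5,-0.3],
  [0,0,0.052,-22,20,5,-0.3],
  [0,0,0.052,-20,21,5,-0.3],
])

```text
time: 8.67
tcp_pos: [0.4293, -0.3456, 0.1893]
tcp_rot: [3.141, -0.0, 0.363]
contact_force: [0.2, 0.2, 0.3]
width: 0.0553
gripper_force: 0.0
```

Emit:
send_rows([
  [0,0,0,0,0,0,-0.3],
  [0,0,0,0,0,0,-0.3],
])

```text
time: 8.83
tcp_pos: [0.4294, -0.3454, 0.1889]
tcp_rot: [-3.141, -0.0, 0.363]
contact_force: [0.5, -0.5, -0.4]
width: 0.0555
gripper_force: 0.0
```

```bash
python3 -c "
from h import *
for n in('wrist','scene'):
  im,W=cloud(n);cv2.imwrite(f'pics/{n}4.png',im[...,::-1])
  try:
    f=fit(W,(.521,-.3035),.038,rh=.145);print(n,*[np.round(x,3) for x in f])
    if n=='wrist':g=f[0]+.105*np.array([np.cos(f[1]),np.sin(f[1])]);y=np.degrees(f[1])+180
  except Exception as e:print(e)
# nested pair from scene
im,W=cloud('scene');print('L',*[np.round(x,3) for x in fit(W,(.586,-.05),.07,rh=.1)[:1]],'M',*[np.round(x,3) for x in fit(W,(.586,-.05),.054,base=.003,rh=.155)])
print(y);plan((*g,.1185),y,6,-.3)"
```

```text
wrist [ 0.522 -0.303] -2.774 -2.775 0.0 3614 3655 0.064
scene [ 0.522 -0.304] -1.9 -2.775 0.081 695 818 0.064
L [ 0.586 -0.051] M [ 0.587 -0.052] -1.104 -2.573 0.111 713 974 0.065
21.041107
t 8.98 pos [ 0.4302 -0.3434  0.1893] rv [-0. -0. -0.] mm/row 11.8
[-0.0, -0.0, -0.0, -0.8, -0.7, 11.8, -0.3],
[-0.0, -0.0, -0.0, -0.8, -0.7, 11.8, -0.3],
[-0.0, -0.0, -0.0, -0.8, -0.7, 11.8, -0.3],
[-0.0, -0.0, -0.0, -0.8, -0.7, 11.8, -0.3],
[-0.0, -0.0, -0.0, -0.8, -0.7, 11.8, -0.3],
[-0.0, -0.0, -0.0, -0.8, -0.7, 11.8, -0.3],
```

View pics/scene4.png

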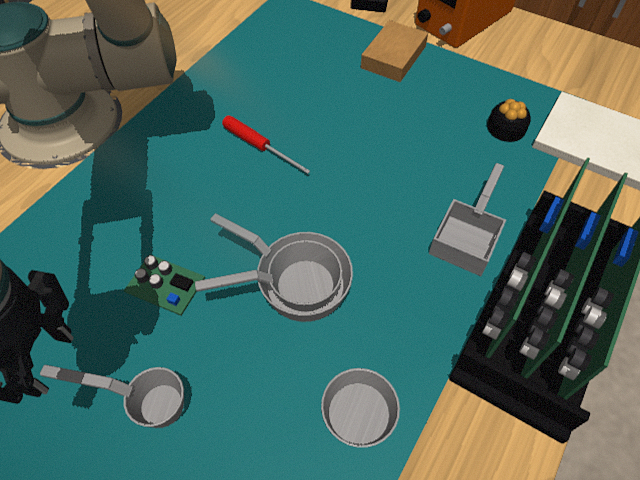

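Emit:
send_rows([
  [0,0,0,-1,-1,10,-0.3],
  [0,0,0,-1,0,14,-0.3],
  [0,0,0,-1,0,14,-0.3],
  [0,0,0,0,0,14,-0.3],
  [0,0,0,0,0,12,-0.3],
  [0,0,0,0,0,7,-0.3],
  [0,0,0,0,0,0,-0.3],
])

```text
time: 9.57
tcp_pos: [0.4263, -0.3427, 0.1162]
tcp_rot: [-3.138, 0.001, 0.367]
contact_force: [-0.6, 0.7, -1.1]
width: 0.0556
gripper_force: 0.0
```

Emit:
send_rows([
  [0,0,0,0,0,0,1],
  [0,0,0,0,0,0,1],
  [0,0,0,0,0,0,1],
  [0,0,0,0,0,0,1],
  [0,0,0,0,0,0,1],
  [0,0,0,0,0,0,1],
  [0,0,0,0,0,0,1],
])

```text
time: 10.15
tcp_pos: [0.4271, -0.3448, 0.1184]
tcp_rot: [3.14, -0.001, 0.366]
contact_force: [-1.1, -0.3, 2.5]
width: 0.0108
gripper_force: 107.0
```

Emit:
send_rows([
  [0,0,0,0,0,-5,1],
  [0,0,0,0,0,-15,1],
  [0,0,0,0,0,-20,1],
  [0,0,0,0,0,-20,1],
  [0,0,0,0,0,-20,1],
  [0,0,0,0,0,-15,1],
  [0,0,0,0,0,-6,1],
  [0,0,0,0,0,0,1],
])

```text
time: 10.82
tcp_pos: [0.4271, -0.3448, 0.2203]
tcp_rot: [3.139, -0.001, 0.366]
contact_force: [0.1, -0.9, -2.1]
width: 0.0111
gripper_force: 107.2
```

```bash
python3 -c "
from h import *
plan((.5865,-.156,.219),90,12,1)"
```

```text
t 10.82 pos [ 0.4271 -0.3448  0.2203] rv [ 0.   0.  -0.1] mm/row 20.6
[0.0, 0.0, -0.1, 18.5, -9.0, 0.1, 1],
[0.0, 0.0, -0.1, 19.3, -7.1, 0.1, 1],
[0.0, 0.0, -0.1, 19.9, -5.2, 0.1, 1],
[0.0, 0.0, -0.1, 20.4, -3.1, 0.1, 1],
[0.0, 0.0, -0.1, 20.6, -1.1, 0.1, 1],
[0.0, 0.0, -0.1, 20.6, 1.0, 0.1, 1],
[0.0, 0.0, -0.1, 20.4, 3.1, 0.1, 1],
[0.0, 0.0, -0.1, 20.0, 5.1, 0.1, 1]
--
[0.0, 0.0, -0.1, 19.3, 7.1, 0.1, 1],
[0.0, 0.0, -0.1, 18.5, 9.0, 0.1, 1],
[0.0, 0.0, -0.1, 17.6, 10.8, 0.1, 1],
[0.0, 0.0, -0.1, 16.4, 12.5, 0.1, 1],
```

Emit:
send_rows([
  [0,0,-0.1,18,-9,0,1],
  [0,0,-0.1,19,-7,0,1],
  [0,0,-0.1,20,-5,0,1],
  [0,0,-0.1,20,-3,0,1],
  [0,0,-0.1,21,-1,0,1],
  [0,0,-0.1,21,1,0,1],
  [0,0,-0.1,20,3,0,1],
  [0,0,-0.1,20,5,0,1],
])

```text
time: 11.48
tcp_pos: [0.5388, -0.2235, 0.2171]
tcp_rot: [-3.138, -0.0, 1.171]
contact_force: [-0.0, -0.3, -1.8]
width: 0.0114
gripper_force: 107.3
```

Emit:
send_rows([
  [0,0,-0.1,19,7,0,1],
  [0,0,-0.1,19,9,0,1],
  [0,0,-0.1,18,11,0,1],
  [0,0,-0.1,16,12,0,1],
  [0,0,0,0,0,0,1],
  [0,0,0,0,0,0,1],
])

```text
time: 11.98
tcp_pos: [0.595, -0.1637, 0.2172]
tcp_rot: [-3.139, -0.001, 1.567]
contact_force: [-0.1, 0.4, -1.7]
width: 0.0112
gripper_force: 107.3
```

```bash
python3 -c "
from h import *
s=read_state();p=s['tcp_pos'];print(p,s['tcp_rot'])
b=p[2]-.1184;c=(.5865,-.052)
for n in('scene','side','wrist'):
  im,W=cloud(n);cv2.imwrite(f'pics/{n}5.png',im[...,::-1])
  for nm,a in(('S',dict(R=.038,base=b,zlo=.034,zhi=.05,rh=.07)),('M',dict(R=.054,base=.003,rh=.155)),('L',dict(R=.07,rh=.165))):
    try:print(n,nm,np.round(fit(W,c,**a)[0],4))
    except Exception as e:print(n,nm,str(e)[:60])
plan((.5865,-.156,.219),90,1,1)
"
```

```text
[ 0.59498782 -0.16366348  0.217175  ] [-3.13856264e+00 -6.39008548e-04  1.56658258e+00]
scene S [ 0.5927 -0.0639]
scene M [ 0.602  -0.0545]
scene L [ 0.5838 -0.0509]
side S [ 0.5924 -0.0633]
side M [ 0.5859 -0.0509]
side L [ 0.5851 -0.0496]
wrist S [ 0.593  -0.0626]
wrist M [ 0.571  -0.0595]
wrist L [ 0.5868 -0.0486]
t 12.13 pos [ 0.5943 -0.165   0.2181] rv [-0.002 -0.    -0.006] mm/row 12.0
[-0.002, -0.0, -0.006, 9.0, -7.9, -0.9, 1],
```

View pics/scene5.png

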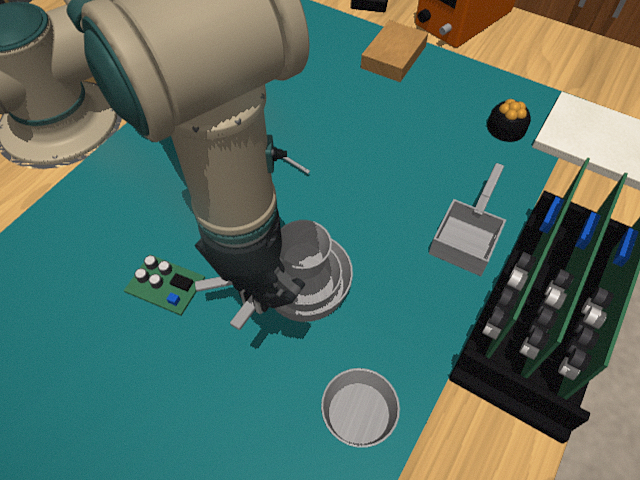

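Emit:
send_rows([
  [0,0,0,6,-3,4,1],
  [0,0,0,6,-3,14,1],
  [0,0,0,0,0,18,1],
  [0,0,0,0,0,18,1],
  [0,0,0,0,0,16,1],
  [0,0,0,0,0,11,1],
  [0,0,0,0,0,5,1],
  [0,0,0,0,0,1,1],
])

```text
time: 12.8
tcp_pos: [0.5885, -0.1525, 0.1309]
tcp_rot: [-3.14, -0.001, 1.565]
contact_force: [0.1, 0.1, -1.4]
width: 0.0113
gripper_force: 107.3
```

Emit:
send_rows([
  [0,0,0,0,0,1,1],
  [0,0,0,0,0,1,1],
  [0,0,0,0,0,0,1],
  [0,0,0,0,0,0,1],
])

```text
time: 13.13
tcp_pos: [0.5898, -0.1527, 0.1307]
tcp_rot: [3.14, 0.001, 1.566]
contact_force: [1.0, -0.2, -2.1]
width: 0.0111
gripper_force: 107.3
```

Emit:
send_rows([
  [0,0,0,0,0,1,1],
  [0,0,0,0,0,1,1],
  [0,0,0,0,0,1,1],
  [0,0,0,0,0,1,1],
  [0,0,0,0,0,0,1],
  [0,0,0,0,0,0,1],
])

```text
time: 13.63
tcp_pos: [0.5894, -0.1525, 0.1259]
tcp_rot: [-3.142, -0.0, 1.566]
contact_force: [-0.2, -0.3, -1.5]
width: 0.0113
gripper_force: 107.4
```

Emit:
send_rows([
  [0,0,0,0,0,1,1],
  [0,0,0,0,0,0,1],
  [0,0,0,0,0,0,1],
])

```text
time: 13.88
tcp_pos: [0.5895, -0.1526, 0.1251]
tcp_rot: [3.141, 0.0, 1.566]
contact_force: [-0.1, -0.3, 0.3]
width: 0.0109
gripper_force: 107.6
```

Emit:
send_rows([
  [0,0,0,0,0,1,1],
  [0,0,0,0,0,0,1],
  [0,0,0,0,0,0,1],
])

```text
time: 14.13
tcp_pos: [0.5896, -0.153, 0.1245]
tcp_rot: [3.141, 0.001, 1.566]
contact_force: [-0.6, -2.5, 3.5]
width: 0.0113
gripper_force: 108.0
```

Emit:
send_rows([
  [0,0,0,0,0,0,0.3],
  [0,0,0,0,0,0,0.1],
  [0,0,0,0,0,0,0.1],
  [0,0,0,0,0,0,0.1],
  [0,0,0,0,0,-8,0.1],
  [0,0,0,0,0,-20,0.1],
  [0,0,0,0,0,-40,0.1],
  [0,0,0,0,0,-40,0.1],
])

```text
time: 14.8
tcp_pos: [0.5884, -0.152, 0.232]
tcp_rot: [-3.138, -0.002, 1.566]
contact_force: [0.8, -0.3, 0.2]
width: 0.0383
gripper_force: 0.0
```

Emit:
send_rows([
  [0,0,0,-30,0,-20,0.1],
  [0,0,0,-40,0,0,0.1],
  [0,0,0,-40,0,0,0.1],
  [0,0,0,-40,0,0,0.1],
  [0,0,0,-30,0,0,0.1],
  [0,0,0,0,0,0,0.1],
  [0,0,0,0,0,0,0.1],
])

```text
time: 15.38
tcp_pos: [0.5881, -0.3342, 0.2519]
tcp_rot: [3.142, -0.0, 1.563]
contact_force: [0.1, 1.4, 0.6]
width: 0.0384
gripper_force: 0.0
```

```bash
python3 -c "
from h import *
for n in('scene','side'):
  im,W=cloud(n);cv2.imwrite(f'pics/{n}6.png',im[...,::-1])
  P=W.reshape(-1,3);d=P[:,:2]-[.587,-.051];r=np.hypot(*d.T);a=np.degrees(np.arctan2(d[:,1],d[:,0]))%360
  H=(r>.09)&(r<.14)&(P[:,2]>.057)&(P[:,2]<.08)
  for lo,hi in((160,200),(205,245),(250,290)):
    k=H&(a>lo)&(a<hi);print(n,lo,k.sum(),np.median(a[k]).round(1),np.percentile(P[k,2],[10,90]).round(4))
  k=r<.015;print('floor z',np.nanmedian(P[k,2]).round(4))
  print(fit(W,(.587,-.051),.038,base=.006,rh=.08)[0])
"
```

```text
scene 160 298 181.0 [0.0608 0.0648]
scene 205 377 225.4 [0.063  0.0679]
scene 250 411 271.1 [0.0674 0.0709]
floor z 0.0086
[ 0.58835159 -0.051635  ]
side 160 187 181.5 [0.0593 0.064 ]
side 205 157 223.9 [0.0643 0.067 ]
side 250 210 268.7 [0.0634 0.0698]
floor z nan
[ 0.5877298 -0.0511321]
  return np.nanmean(a, axis, out=out, keepdims=keepdims)
```

View pics/scene6.png

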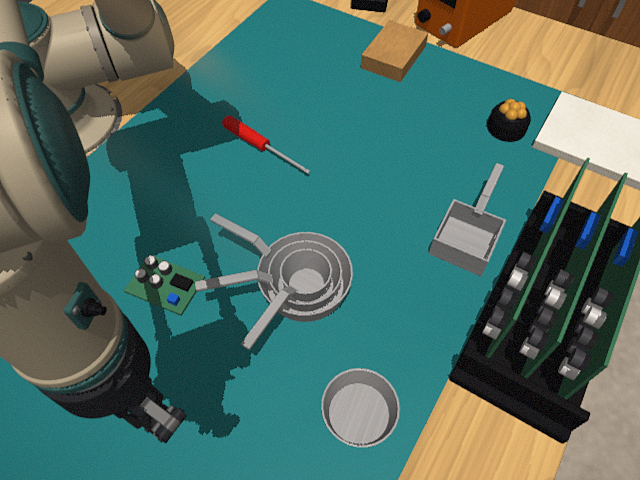

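The picture shows all three pans nested at about (305,275), with the handles fanned at about 181°, 225° and 270° and the gripper well clear. The handle heights (64, 67 and 70 mm) match flat seating.

```bash
python3 -c "
from cell import *
print(hand_in())"
```

```text
the job is handed in; nothing more can be done
None
```

The three pans are nested flat where the large pan stood, their handles fanned about 45° apart the same way round. I handed the job in at about 15 s on the robot's clock; the hand-in returned no verdict.

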